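Slide the cover off the tube case and take out the sample tube

TASK

Slide the loose metal cover of the blue case along its rails, without lifting it off, onto the plain deck of the case until all three pockets are uncovered, and leave it lying there. One pocket holds a filled sample tube with a red cap, the other two only empty clear tubes: lift out the red-capped tube and lay it down flat on the grey foam tray, without dropping it.

Things in the scene. Friction and masses are not known exactly. Their poses are not given: they have to be found in the camera images.
- case: Blue case, fixed, 184 mm (x) by 249 (y, rails' direction); origin on worktop, z up. Pockets at y -111 to -15 mm: lanes along y at x -42, 0, 42, 20 wide; tubes lie on ribs 16 high, between 27 high end blocks; open finger groove across at y -86 to -40, floor 6 high. Plain deck beyond y -15, 38 high; rails 45. Cover centre starts at about y -63, slides to +y; pockets clear from 43, end stop at 55.
- cover_knob (a point): Centre of the black round knob (23 mm across, 28 mm tall) in the middle of the loose metal cover plate; z up. Plate 160 mm across, 116 mm along the rails, 6 mm thick, 0.25 kg, top 44 mm and this point 58 mm above the worktop. It lies between the case's rails with 3 mm play a side and slides along the case's y, with friction only.
- tube_centre (a point): Centre of the filled red-capped sample tube: 88 mm long along its x (cap at +x), body 12 mm thick, cap 16 mm, 11 g. It starts under the cover in one of the three pockets, lying along the case's y, this centre 24 mm above the worktop and 8 mm above what it lies on. The empty tubes in the other pockets are clear, 62 mm long, 9 mm thick, loose.
- foam_tray: Pale grey speckled foam tray, 155 by 155 mm, 42 mm high, fixed; origin at the centre of its underside, z up. Its top is flat for a tube, which is laid on it in any direction.

How it is judged:
By the outcome, as a careful person would: the job done as asked, in the order asked, and still so for the second after the job is handed in, with the robot touching nothing.
It also fails if it takes over 48 s, if anything falls off the work surface, if the arm or the gripper's body presses on something with over 40 N, if the wrist force passes 120 N, or if a joint passes its speed limit or range.

ROBOT

A 6-joint arm with a two-finger parallel gripper is mounted at the origin on a cart in front of the work surface, level with it; the furniture and walls round the work are solid. World frame = base frame: x ahead of the robot, y to its left, z up, the work surface at z = 0. Lengths are in mm, angles in rad, forces in N, time in s.
With the tool pointing down it reaches from about 350 to 875 mm from the base axis. Payload 4.2 kg.
Tool frame: the origin (TCP) lies on the centre line of the jaws, within the pads' length; the fingertips stand 25 mm ahead of it and the grasp point (between the pads) lies 6 mm ahead of it; z points along the fingers, y is the direction in which the jaws open and shut (so a half turn about z gives the same grasp; the last joint's range is limited). The gripper opens to 85 mm and grips with 20 to 120 N. Pads are 22 mm wide; open, the fingers measure 114 mm over their backs; the gripper's body (76 mm by 85 mm) begins 54 mm behind the grasp point. The pads swing forward as they close: fully open they stand 13 mm farther back than shut.
Start: joints at [-0.943, 0.385, 0.008, 0, -1.194, -0.259], TCP at [225.324, -582.948, 256.312] pointing down, gripper open.
Joint ranges: [-3.14, 3.14], [-1.21, 2.06], [-1.07, 1.41], [-3.16, 2.05], [-2.99, -0.16], [-3.1, 3.1]. Speed limits (rad/s): [2.79, 2.79, 3.14, 3.14, 3.14, 3.14].

INTERFACE

Orientations are given as a unit quaternion [x, y, z, w].
In Python, from bench import arm gives the robot as it stands.
- The arm moves only by the tool drive_tool, never from a script. Its argument "plan" is a list of rows, each a list of 2 entries, a list of its own where there are three numbers: the shift along the tool's x, y, z in m, then the turn about the tool's z in degrees. A call has 1 to 12 rows; each row shifts and turns the commanded pose from where the row before left it, along the tool's axes as they then stand; what a row does not reach is not made up. A row lasts 1/8 s, in which the tool goes at most 62.5 mm and 10.7 degrees, less where a joint would pass 70% of its speed; a pose out of reach is approached as far as the arm can. A call with a gripper value outside its range is refused whole. "fingers" is the closure, from -1 (fully open) to 1 (shut), so that 0 is half open, set as the call begins (left out, the last holds). The fingers move at their own pace and stop on an object; the grip force is fixed at half the most. Time passes only in rows, so rows that do not move let the fingers close. It gives the time, the measured TCP pose, the force and the opening at its end, in the units of the state.
- arm.read_state(): the state, without advancing time (a new reading comes with each control period).
- arm.get_image(name): name is "side" or "top" or "wrist"; returns a dict with "image" (480x640x3 uint8, red, green, blue), "K" (3x3 intrinsics, pixels), "dist" ([k1, k2, p1, p2, k3] as OpenCV has them; the pictures are not rectified), "R" (3x3) and "t" (3): a world point X has camera coordinates R X + t. Camera axes: x right, y down, z forward; pixel columns grow to the right and rows downward; lengths in mm; the calibration is good to about 2 mm. A picture is of the moment at which its call begins. There is no depth.
- arm.job_done(): hands the job in, once; it reports no verdict.
The state is a dict: "clock": time; "joints": joint angles; "joint_vel": joint speeds; "joint_efforts": joint torques, N m; "position": TCP position; "ee_rot": TCP orientation; "contact_force": force on the tool from outside, world axes, zero at the start; "wrist_torque": the same for the moment, N m; "gripper_width": finger opening in mm.
Only numpy, scipy, OpenCV 4.12 (cv2) and the standard library are available. Lean on these libraries where they do the work, as an engineer would, in place of code of your own. Each camera call takes 0.05 s, during which the arm holds its last target.

## Working session

There is one attempt and no reset: what is moved stays moved. The work goes in short steps, Python scripts to look and compute and a tool call to move; the robot and the scene stay as the last step left them, time stands still between calls to the robot, and variables do not carry over. Pictures are saved under pics/ and viewed, and the job is handed in when it is done.

Besides the shell and the picture viewer there is one more tool, called after "Emit:" by a JSON object that holds its "fn" and its "kwargs", one argument or row to a line. drive_tool: Moves the arm, as the interface text tells. Its arguments: {"type":"object","properties":{"plan":{"type":"array"},"fingers":{"type":"number"}},"required":["plan"]}

```bash
mkdir -p pics; cat > h.py <<'E'
import numpy as np, cv2
from bench import arm
def grab(n,tag):
    d=arm.get_image(n); cv2.imwrite(f'pics/{tag}.png',cv2.cvtColor(d['image'],cv2.COLOR_RGB2BGR))
    np.savez(f'pics/{tag}.npz',**{k:np.array(v) for k,v in d.items()})
    return d
def load(tag): return dict(np.load(f'pics/{tag}.npz'))
def proj(d,P):
    R=np.array(d['R'],float);t=np.array(d['t'],float)
    p,_=cv2.projectPoints(np.array(P,float).reshape(-1,1,3),cv2.Rodrigues(R)[0],t,np.array(d['K'],float),np.array(d['dist'],float)); return p[:,0]
def unz(d,uv,z):
    n=cv2.undistortPoints(np.array(uv,float).reshape(-1,1,2),np.array(d['K'],float),np.array(d['dist'],float))[:,0]
    R=np.array(d['R'],float);t=np.array(d['t'],float).ravel()
    c=-R.T@t; r=np.c_[n,np.ones(len(n))]@R
    z=np.broadcast_to(z,len(n)); return c+r*((z-c[2])/r[:,2])[:,None]
def crop(tag,x0,y0,x1,y1,s):
    im=cv2.imread(f'pics/{tag}.png')[y0:y1,x0:x1]; im=cv2.resize(im,None,fx=s,fy=s,interpolation=cv2.INTER_CUBIC); cv2.imwrite(f'pics/{tag}_c{x0}_{y0}.png',im)
E
python3 - <<'E'
from h import *
for n in('top','side','wrist'):
    d=grab(n,n+'0'); R=np.array(d['R']);print(n,-R.T@np.array(d['t']).ravel())
print(arm.read_state())
E
```

```text
top [ 464.17962244 -133.90360797 1057.25255492]
side [543.75902031 605.74686049 528.51275785]
wrist [ 152.42768559 -610.42892893  373.6140353 ]
{'clock': 0.15, 'joints': array([-9.43391795e-01,  3.85387587e-01,  6.92720587e-03, -3.63543227e-04,
       -1.19403033e+00, -2.58600230e-01]), 'joint_vel': array([ 0.0011944 , -0.00200404,  0.00367778,  0.00377057,  0.00187649,
        0.0006355 ]), 'joint_efforts': array([ 2.33998044e-04, -3.92679763e+01,  1.88582146e+01,  4.18863282e+00,
       -3.40761952e-03, -1.50622452e-05]), 'position': array([ 225.18006967, -582.5837488 ,  255.46160796]), 'ee_rot': array([-1.83292901e-01,  9.83057967e-01,  8.37838810e-04, -2.10497155e-04]), 'contact_force': array([-0.07884064,  0.23734503,  0.16326971]), 'wrist_torque': array([ 0.03097926,  0.03220457, -0.00079926]), 'gripper_width': 85.21708740306836}
```

View pics/top0.png

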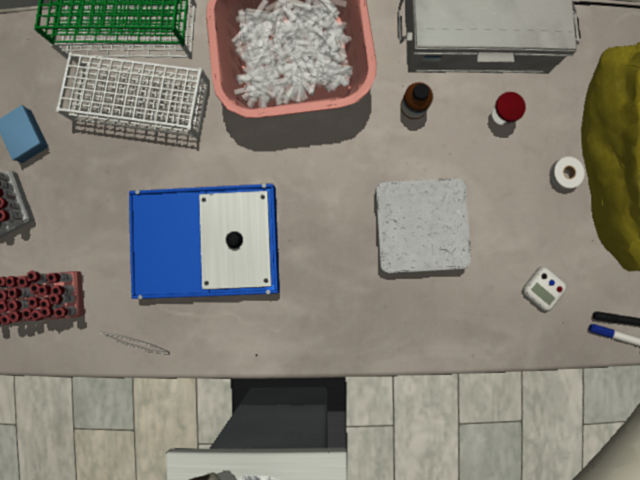

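View pics/side0.png

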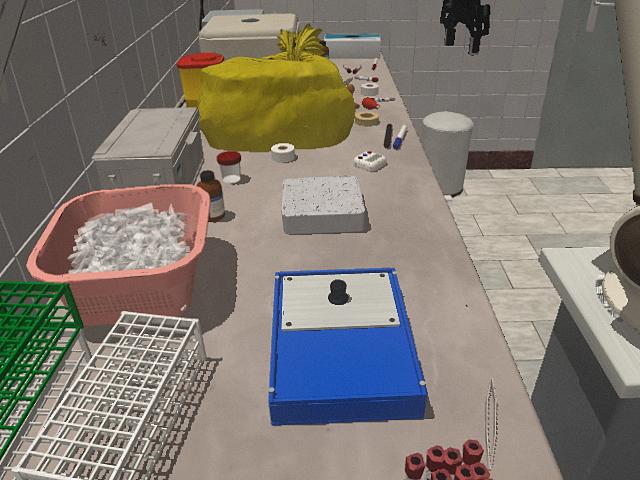

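View pics/wrist0.png

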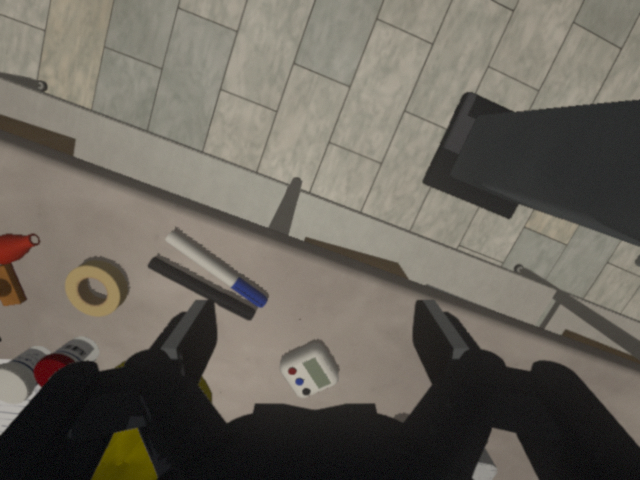

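The top picture shows the case at px (130–278, 185–298) with the cover on its right half and the knob at (234,240). The tray is at (377–470, 180–277). The deck lies to image-left, probably world +y. I'll enlarge these.

```bash
python3 - <<'E'
from h import *
crop('top0',120,175,290,305,4.6)
crop('top0',365,170,485,285,5)
crop('side0',260,260,435,430,3.4)
E
```

```text
(no output)
```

View pics/top0_c120_175.png

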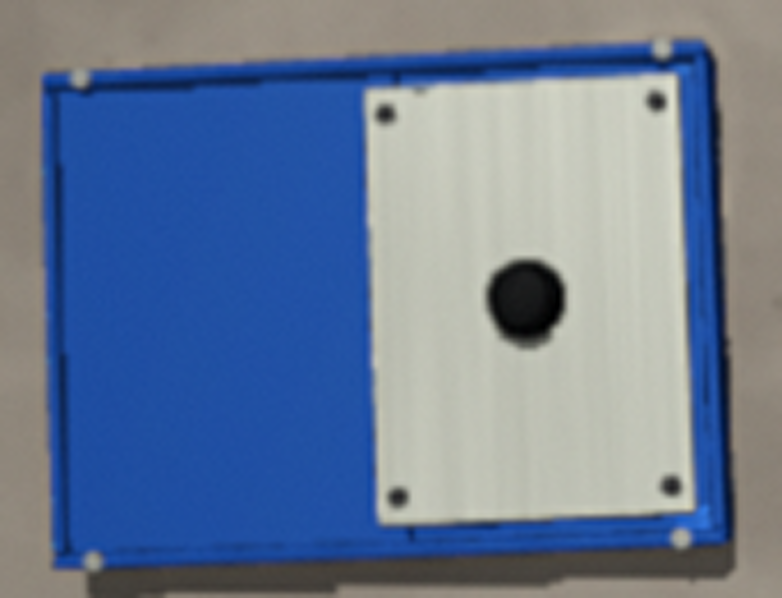

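View pics/top0_c365_170.png

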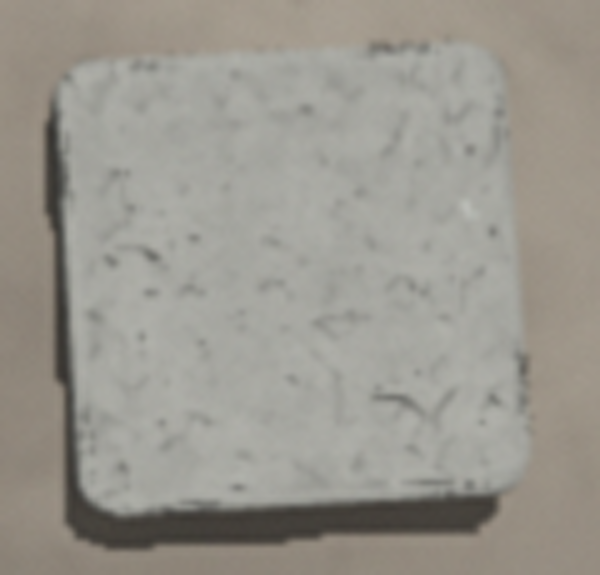

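View pics/side0_c260_260.png

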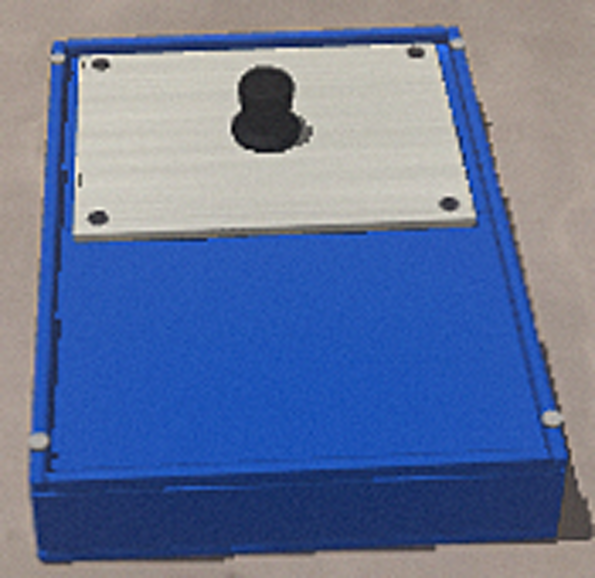

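```bash
python3 - <<'E'
from h import *
d=load('top0'); s=load('side0')
f=lambda a,k,o:np.array(a)/k+np.array(o)
pl=unz(d,f([(365,90),(678,73),(694,510),(378,523)],4.6,(120,175)),44)
print('plate',pl.round(1),pl.mean(0).round(1),[round(np.linalg.norm(pl[i]-pl[i-1]),1) for i in range(4)])
for i,j in((0,1),(3,2)):
    v=pl[i]-pl[j]; print('yaw of +y', np.degrees(np.arctan2(-v[0],v[1])))
ca=unz(d,f([(43,75),(708,42),(728,540),(55,568)],4.6,(120,175)),45)
print('case',ca.round(1),ca.mean(0).round(1),[round(np.linalg.norm(ca[i]-ca[i-1]),1) for i in range(4)])
for i,j in((0,1),(3,2)):
    v=ca[i]-ca[j]; print('yaw of +y', np.degrees(np.arctan2(-v[0],v[1])))
print('knob top',unz(d,f([(527,294)],4.6,(120,175)),72), unz(s,f([(267,84)],3.4,(260,260)),72))
print('plate side',unz(s,f([(80,58),(437,44),(475,225),(75,238)],3.4,(260,260)),44).round(1))
tr=unz(d,f([(58,62),(503,43),(530,490),(82,514)],5,(365,170)),42)
print('tray',tr.round(1),tr.mean(0).round(1),[round(np.linalg.norm(tr[i]-tr[i-1]),1) for i in range(4)])
st=arm.read_state()
from scipy.spatial.transform import Rotation as Ro
print(Ro.from_quat(st['ee_rot']).as_matrix().round(3))
E
```

```text
plate [[597.   83.6  44. ]
 [600.8 -31.8  44. ]
 [441.9 -35.7  44. ]
 [438.7  79.7  44. ]] [519.6  24.   44. ] [np.float64(158.3), np.float64(115.5), np.float64(159.0), np.float64(115.5)]
yaw of +y 1.88409166587039
yaw of +y 1.5715198546706264
case [[605.4 205.2  45. ]
 [611.8 -42.9  45. ]
 [430.9 -47.9  45. ]
 [423.4 200.5  45. ]] [517.9  78.7  45. ] [np.float64(182.0), np.float64(248.2), np.float64(181.0), np.float64(248.5)]
yaw of +y 1.4915432364556536
yaw of +y 1.7314081213503485
knob top [[519.51644143  19.80774227  72.        ]] [[519.85047918  27.23519517  72.        ]]
plate side [[600.7 -29.6  44. ]
 [441.1 -34.5  44. ]
 [440.1  83.9  44. ]
 [597.3  86.3  44. ]]
tray [[ 612.1 -215.4   42. ]
 [ 616.6 -367.    42. ]
 [ 465.2 -371.2   42. ]
 [ 460.3 -219.9   42. ]] [ 538.6 -293.4   42. ] [np.float64(151.9), np.float64(151.7), np.float64(151.5), np.float64(151.4)]
[[-0.933 -0.36  -0.001]
 [-0.36   0.933  0.002]
 [ 0.     0.002 -1.   ]]
```

Checks: plate 158×115.5 against 160×116, case 182×248 against 184×249, tray about 152 (rounded edges). Case yaw is about +1.65°, its centre about (518,79), and the knob about (519.5, 20–27). I'll turn the tool so its y follows the rails and move above the knob, then check with the wrist camera.

Emit:
{"fn": "drive_tool", "kwargs": {
  "plan": [
    [[0,0,0],10],
    [[0,0,0],9.45],
    [[-0.026,0.05,0],0],
    [[-0.026,0.05,0],0],
    [[-0.026,0.05,0],0],
    [[-0.026,0.05,0],0],
    [[-0.026,0.05,0],0],
    [[-0.026,0.05,0],0],
    [[-0.026,0.05,0],0],
    [[-0.026,0.05,0],0],
    [[-0.026,0.05,0],0],
    [[-0.026,0.05,0],0]
  ],
  "fingers": -1
}}

```text
clock: 1.65
position: [470.9, -73.7, 256.4]
ee_rot: [-0.015, 1.0, 0.0, 0.0]
contact_force: [0.9, 0.0, -0.0]
gripper_width: 85.7
```

Emit:
{"fn": "drive_tool", "kwargs": {
  "plan": [
    [[-0.026,0.048,0.03],0],
    [[-0.0255,0.049,0.03],0],
    [[0,0,0.01],0],
    [[0,0,0],0]
  ]
}}

```text
clock: 2.15
position: [518.2, 22.5, 185.4]
ee_rot: [-0.015, 1.0, -0.0, -0.001]
contact_force: [-0.3, -0.3, 0.1]
gripper_width: 85.2
```

```bash
python3 - <<'E'
from h import *
d=grab('wrist','w1'); grab('top','t1')
st=arm.read_state(); print({k:np.round(st[k],3) for k in('clock','joints','position','ee_rot','contact_force')})
print(proj(d,[[519.5,22.5,72],[519.5,22.5,44]]))
E
```

```text
{'clock': np.float64(2.25), 'joints': array([ 0.355,  0.27 , -0.35 ,  0.   , -0.95 , -1.898]), 'position': array([518.951,  21.851, 187.113]), 'ee_rot': array([-0.014,  1.   , -0.   ,  0.   ]), 'contact_force': array([ 0.52 , -0.435,  1.006])}
[[315.1400695  249.54099471]
 [315.11613068 238.27327919]]
```

View pics/w1.png

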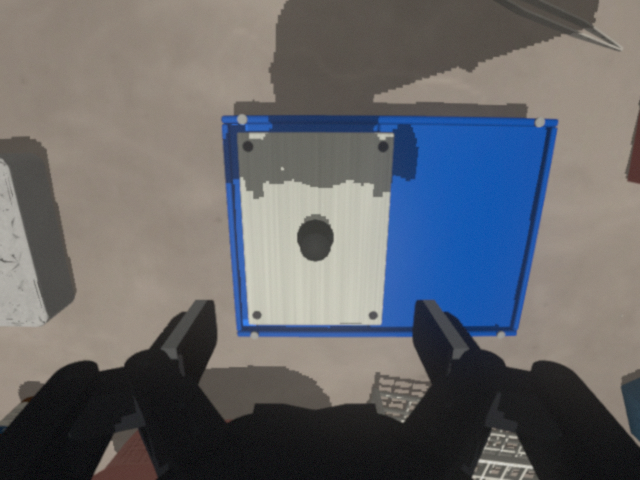

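```bash
python3 - <<'E'
from h import *
crop('w1',220,170,420,320,4)
E
```

```text
(no output)
```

View pics/w1_c220_170.png

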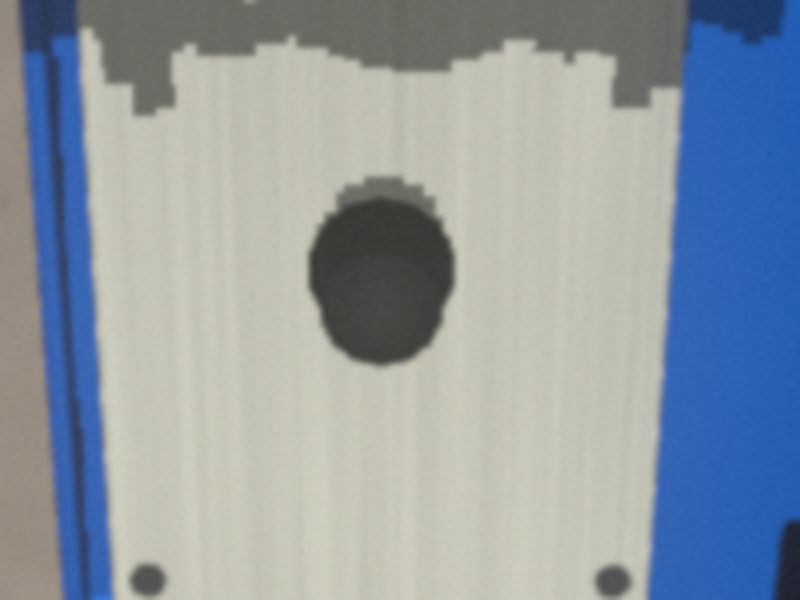

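```bash
python3 - <<'E'
from h import *
d=load('w1'); print(unz(d,[(315.25,246.25)],72),unz(d,[(315.5,237.5)],45))
E
```

```text
[[517.00035193  22.50387089  72.        ]] [[518.54450498  22.77650563  45.        ]]
```

The knob is at about (518.3, 22.6), within 1 mm of the tool. I'll descend so the fingertips are at about z=53 and grip.

Emit:
{"fn": "drive_tool", "kwargs": {
  "plan": [
    [[0,0.0005,0.04],0],
    [[0,0,0.04],0],
    [[0,0,0.02],0],
    [[0,0,0.008],0],
    [[0,0,0],0]
  ]
}}

```text
clock: 2.88
position: [519.4, 22.6, 79.2]
ee_rot: [-0.014, 1.0, 0.0, 0.001]
contact_force: [0.2, -0.4, 0.4]
gripper_width: 85.4
```

Emit:
{"fn": "drive_tool", "kwargs": {
  "plan": [
    [[0,0,0],0],
    [[0,0,0],0],
    [[0,0,0],0],
    [[0,0,0],0],
    [[0,0,0],0],
    [[0,0,0],0]
  ],
  "fingers": 1
}}

```text
clock: 3.62
position: [519.3, 23.2, 79.2]
ee_rot: [-0.015, 1.0, -0.0, 0.0]
contact_force: [-1.7, -0.0, 5.4]
gripper_width: 20.6
```

```bash
python3 - <<'E'
from h import *
grab('side','s2');crop('side','x') if 0 else None
crop('s2',240,180,440,330,4)
st=arm.read_state(); print(st['gripper_width'],st['contact_force'],st['position'])
E
```

```text
20.631131676224648 [-1.23385952 -0.76319274  5.58372466] [519.27054558  23.18290233  79.15919271]
```

View pics/s2_c240_180.png

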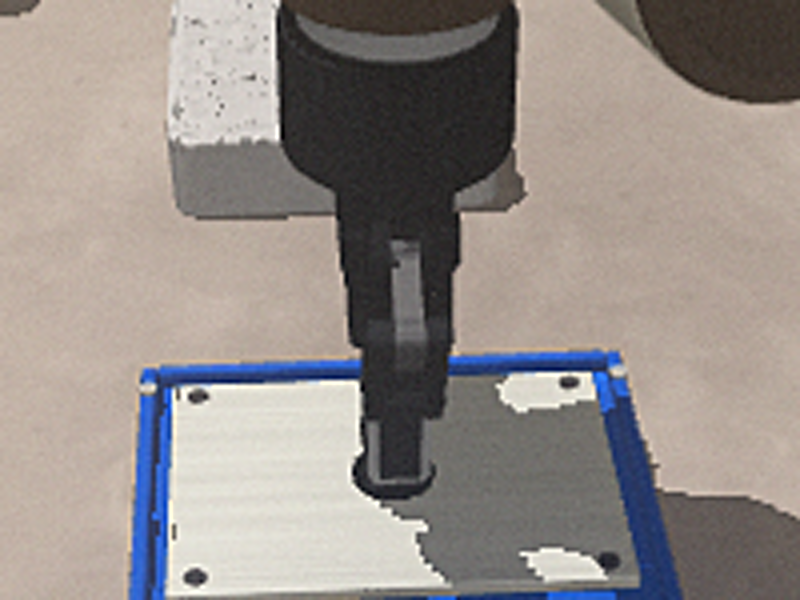

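The knob is held (opening 20.6 mm), with about 5 N of down force. Now I'll slide along the tool's +y, in two stages.

Emit:
{"fn": "drive_tool", "kwargs": {
  "plan": [
    [[0,0.005,0],0],
    [[0,0.01,0],0],
    [[0,0.014,0],0],
    [[0,0.015,0],0],
    [[0,0.015,0],0],
    [[0,0.015,0],0],
    [[0,0.014,0],0],
    [[0,0.008,0],0],
    [[0,0.004,0],0],
    [[0,0,0],0]
  ]
}}

```text
clock: 4.92
position: [516.2, 122.8, 79.2]
ee_rot: [-0.015, 1.0, -0.0, 0.0]
contact_force: [-1.5, -3.0, 6.4]
gripper_width: 20.6
```

```bash
python3 - <<'E'
from h import *
grab('top','t3');crop('t3',120,175,290,305,4.6)
grab('side','s3');crop('s3',240,240,440,430,3.1)
st=arm.read_state(); print(st['gripper_width'],st['contact_force'],st['position'])
E
```

```text
20.572219668881196 [ 0.17561241 -2.81605234  6.71874254] [516.18662505 122.73055463  79.14511055]
```

View pics/t3_c120_175.png

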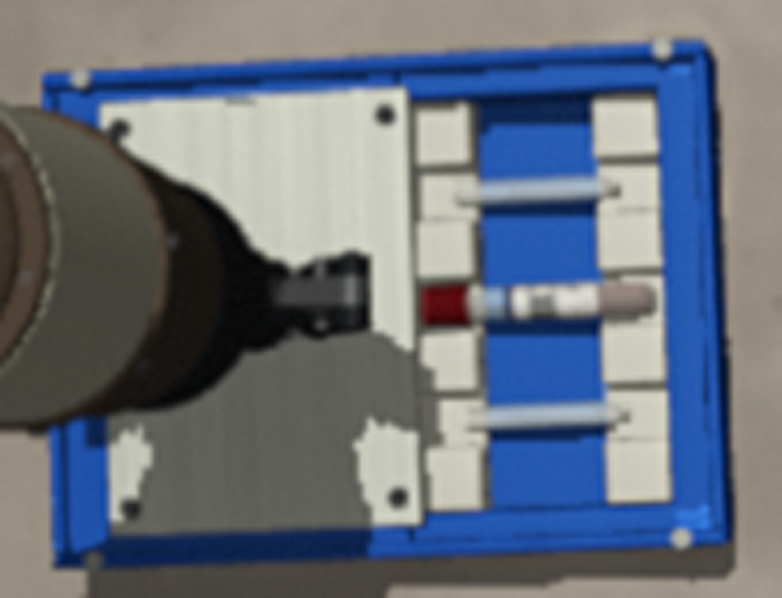

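View pics/s3_c240_240.png

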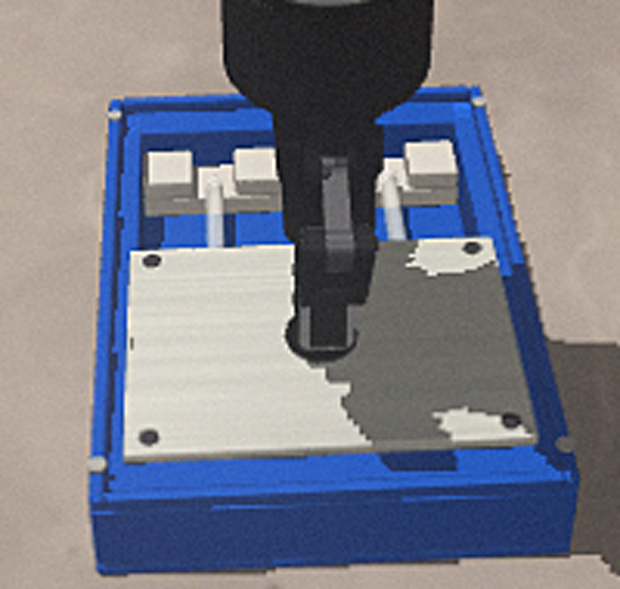

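The tube is in the middle lane with its cap toward +y. The cover centre is now at about y=+44, right at the clear limit. I'll move 6 mm more in small steps and watch the force.

Emit:
{"fn": "drive_tool", "kwargs": {
  "plan": [
    [[0,0.003,0],0],
    [[0,0.003,0],0],
    [[0,0,0],0],
    [[0,0,0],0]
  ]
}}

```text
clock: 5.52
position: [516.0, 128.3, 79.2]
ee_rot: [-0.015, 1.0, -0.001, -0.0]
contact_force: [-0.5, -3.5, 5.7]
gripper_width: 20.6
```

Emit:
{"fn": "drive_tool", "kwargs": {
  "plan": [
    [[0,0,0],0],
    [[0,0,0],0],
    [[0,0,0],0],
    [[0,0,-0.02],0],
    [[0,0,-0.03],0],
    [[0,0,-0.05],0],
    [[0,0,-0.05],0],
    [[0,0,0],0]
  ],
  "fingers": 0
}}

```text
clock: 6.52
position: [518.1, 130.3, 233.1]
ee_rot: [-0.015, 1.0, 0.002, 0.005]
contact_force: [-0.6, 0.2, -1.0]
gripper_width: 42.6
```

```bash
python3 - <<'E'
from h import *
grab('top','t4');crop('t4',120,175,290,305,4.6)
grab('wrist','w4')
st=arm.read_state(); print(st['gripper_width'],st['contact_force'],st['position'],st['clock'])
E
```

```text
42.62746794679631 [-0.63930167  0.08543184 -0.11787018] [515.62222867 129.24917986 228.5817103 ] 6.625
```

View pics/t4_c120_175.png

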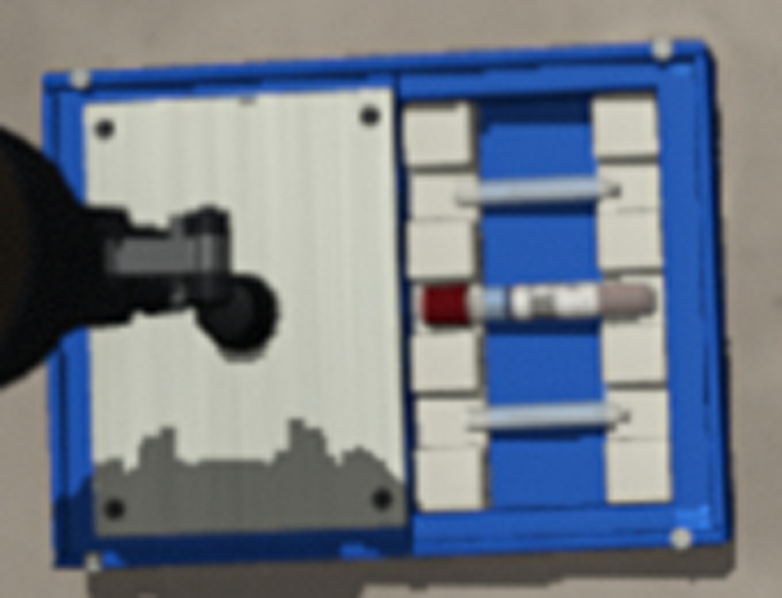

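View pics/w4.png

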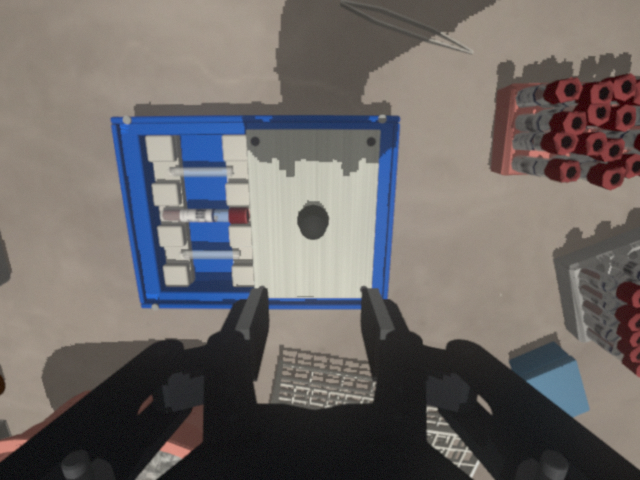

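The cover now lies on the deck, clear of all the pockets. The tube runs in the crop from the cap end (420,304) to the round end (656,299).

```bash
python3 - <<'E'
from h import *
d=load('t4'); f=lambda a:np.array(a)/4.6+np.array((120,175))
p=unz(d,f([(420,304),(656,299),(483,302),(600,300)]),[24,24,6,6]); print(p.round(1),np.linalg.norm(p[0]-p[1]))
print('ctr',(p[0]+p[1])/2)
pl=unz(d,f([(83,103),(393,88),(407,528),(95,538)]),44);print('plate',pl.round(1),pl.mean(0))
a=np.radians(1.65);C=np.array([518,78.6])
ey=np.array([-np.sin(a),np.cos(a)]);ex=np.array([np.cos(a),np.sin(a)])
for q in list(p)+[pl.mean(0)]: print((q[:2]-C)@ex,(q[:2]-C)@ey)
w=load('w4');crop('w4',100,110,400,310,2.66)
for x in(-42,0,42): print(x,(C+ex*x-63*ey).round(1), proj(w,[list(C+ex*x-63*ey)+[24]]), proj(d,[list(C+ex*x-63*ey)+[24]]))
E
```

```text
[[519.2  67.4  24. ]
 [519.5 -20.7  24. ]
 [520.5  46.9   6. ]
 [520.5   2.4   6. ]] 88.13018597251538
ctr [519.35589233  23.35485911  24.        ]
plate [[594.7 190.   44. ]
 [597.5  73.2  44. ]
 [436.8  69.1  44. ]
 [434.3 185.5  44. ]] [515.8180451  129.44477789  44.        ]
0.8656489942358873 -11.209940940725762
-1.336440634068185 -99.31261105247131
1.5766719300789502 -31.78763901449329
0.28535048442076033 -76.20074848660491
-0.717028076896008 50.88652313724016
-42 [477.8  14.4] [[194.19795556 173.54527232]] [[242.33494054 264.85093856]]
0 [519.8  15.6] [[198.52452895 216.59967757]] [[241.37499213 240.19995401]]
42 [561.8  16.8] [[202.69516191 256.63152775]] [[240.46835603 215.6652776 ]]
```

View pics/w4_c100_110.png

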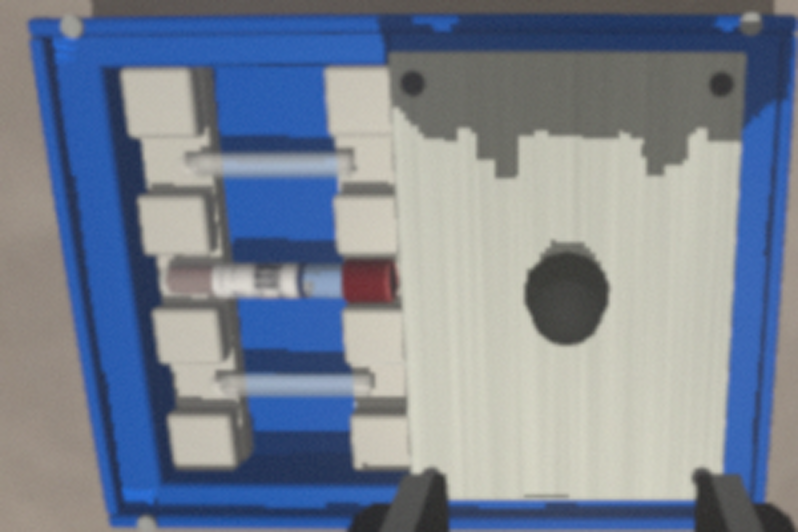

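The groove measures at y −32 to −76 in my frame, where the task gives −40 to −86. So the case's origin is about 8 mm further +y than the outline centre, and the cover is only just at the clear limit (true y about 43). I'll grip the knob again and slide about 6 mm more.

Emit:
{"fn": "drive_tool", "kwargs": {
  "plan": [
    [[0,0,0.05],0],
    [[0,0,0.05],0],
    [[0,0,0.03],0],
    [[0,0,0.015],0],
    [[0,0,0.004],0],
    [[0,0,0],0]
  ]
}}

```text
clock: 7.38
position: [516.4, 129.4, 80.0]
ee_rot: [-0.015, 1.0, 0.0, 0.0]
contact_force: [0.8, 1.0, 0.4]
gripper_width: 42.5
```

Emit:
{"fn": "drive_tool", "kwargs": {
  "plan": [
    [[0,0,0],0],
    [[0,0,0],0],
    [[0,0,0],0],
    [[0,0,0],0],
    [[0,0.003,0],0],
    [[0,0.003,0],0],
    [[0,0,0],0],
    [[0,0,0],0]
  ],
  "fingers": 1
}}

```text
clock: 8.38
position: [516.2, 134.3, 81.0]
ee_rot: [-0.015, 1.0, -0.0, 0.001]
contact_force: [0.1, -4.9, 6.6]
gripper_width: 20.4
```

```bash
python3 - <<'E'
from h import *
grab('top','t5');crop('t5',120,175,290,305,4.6)
st=arm.read_state(); print(st['gripper_width'],st['contact_force'],st['position'],st['clock'])
E
```

```text
20.433346100024416 [ 0.29479763 -4.64875391  6.76471358] [516.20714072 134.29136563  80.94713382] 8.425
```

View pics/t5_c120_175.png

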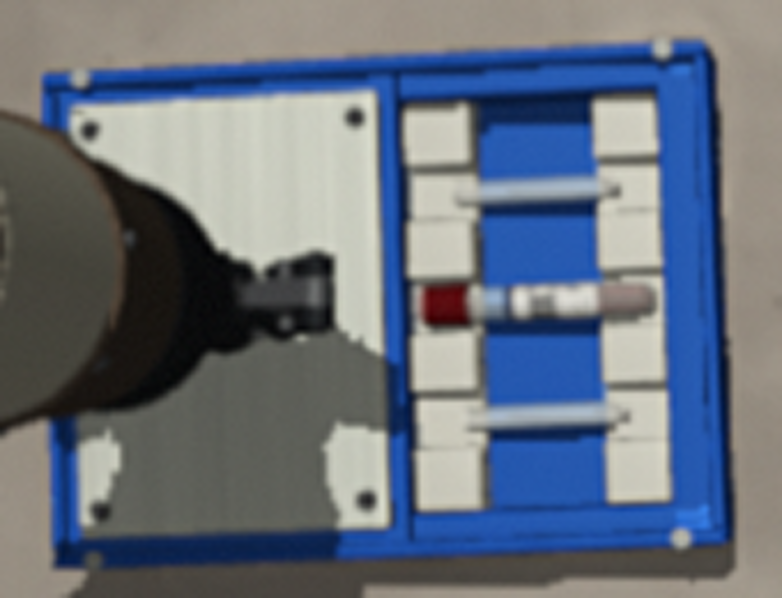

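A clear blue deck strip shows between plate and pockets. I'll release, rise, move over the tube and turn −89°.

Emit:
{"fn": "drive_tool", "kwargs": {
  "plan": [
    [[0,0,0],0],
    [[0,0,0],0],
    [[0,0,0],0],
    [[0,0,-0.02],0],
    [[0,0,-0.03],0],
    [[0,0,-0.05],0],
    [[0,-0.04,0],0],
    [[0,-0.04,0],0],
    [[0,-0.031,0],0],
    [[0,0,0],-10],
    [[0,0,0],-10],
    [[0,0,0],-10]
  ],
  "fingers": 0
}}

```text
clock: 9.93
position: [518.9, 24.1, 179.3]
ee_rot: [-0.276, 0.961, 0.0, -0.0]
contact_force: [0.0, 0.0, -0.1]
gripper_width: 42.8
```

Emit:
{"fn": "drive_tool", "kwargs": {
  "plan": [
    [[0,0,0],-10],
    [[0,0,0],-10],
    [[0,0,0],-10],
    [[0,0,0],-10],
    [[0,0,0],-10],
    [[0,0,0],-9],
    [[0,0,0],0],
    [[0,0,0],0]
  ],
  "fingers": 0.3
}}

```text
clock: 10.92
position: [519.0, 24.2, 179.4]
ee_rot: [0.711, -0.704, -0.0, 0.0]
contact_force: [-0.2, -1.1, 0.2]
gripper_width: 30.1
```

```bash
python3 - <<'E'
from h import *
d=grab('wrist','w6');grab('top','t6');crop('t6',120,175,290,305,4.6)
st=arm.read_state(); print({k:np.round(st[k],3) for k in('clock','joints','position','ee_rot','contact_force','gripper_width')})
from scipy.spatial.transform import Rotation as Ro
print(Ro.from_quat(st['ee_rot']).as_matrix().round(3)); print(proj(d,[[519.4,23.4,24],[519.2,67.4,24],[519.5,-20.7,24]]))
E
```

```text
{'clock': np.float64(11.025), 'joints': array([ 0.359,  0.279, -0.359, -0.   , -0.932, -0.349]), 'position': array([518.978,  24.179, 179.421]), 'ee_rot': array([ 0.711, -0.703, -0.   ,  0.   ]), 'contact_force': array([ 0.045, -0.093, -0.748]), 'gripper_width': np.float64(30.013)}
[[ 0.011 -1.    -0.   ]
 [-1.    -0.011 -0.   ]
 [ 0.     0.    -1.   ]]
[[311.33433193 228.58122473]
 [311.22479452 277.1218513 ]
 [311.58682938 175.31341645]]
```

View pics/w6.png

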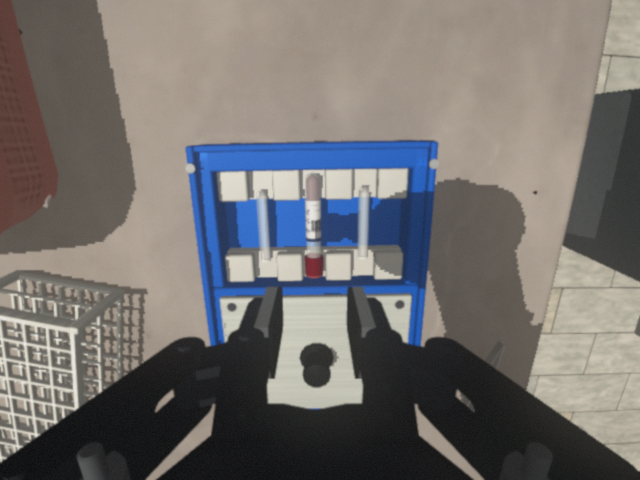

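View pics/t6_c120_175.png

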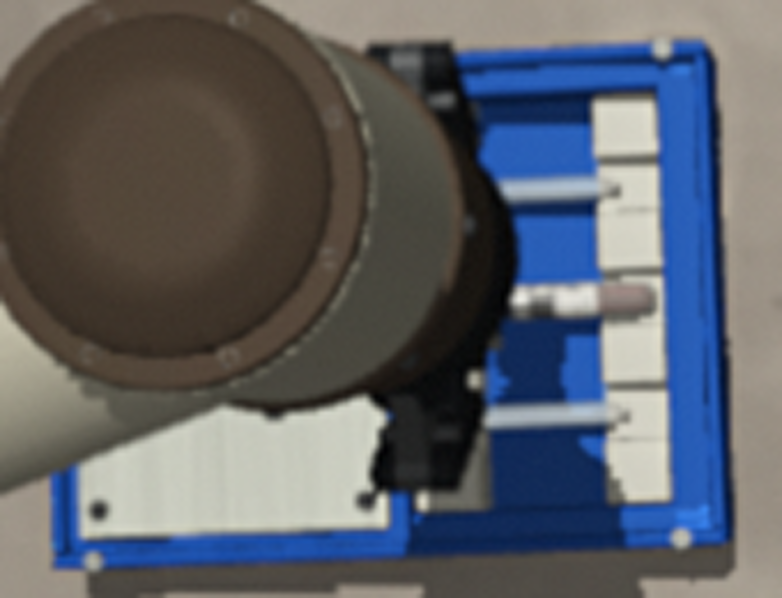

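In the wrist view the tube spans (314,174)–(314.5,277), about 2.5 mm nearer in x than the top view gave. I'll split the difference (x≈518) and go down to TCP z≈37, which puts the tips at about 12.

Emit:
{"fn": "drive_tool", "kwargs": {
  "plan": [
    [[0,0.001,0.05],0],
    [[0,0,0.04],0],
    [[0,0,0.025],0],
    [[0,0,0.015],0],
    [[0,0,0],0]
  ]
}}

```text
clock: 11.65
position: [517.7, 24.0, 48.8]
ee_rot: [0.711, -0.703, -0.0, 0.001]
contact_force: [-0.2, -0.9, 0.4]
gripper_width: 30.1
```

```bash
python3 - <<'E'
from h import *
d=grab('wrist','w7');grab('side','s7');crop('s7',230,180,430,330,4);crop('w7',170,80,490,320,2.5)
st=arm.read_state(); print({k:np.round(st[k],3) for k in('clock','position','contact_force','gripper_width')})
E
```

```text
{'clock': np.float64(11.75), 'position': array([518.776,  24.338,  50.306]), 'contact_force': array([-0.755,  0.202,  0.299]), 'gripper_width': np.float64(29.661)}
```

View pics/w7_c170_80.png

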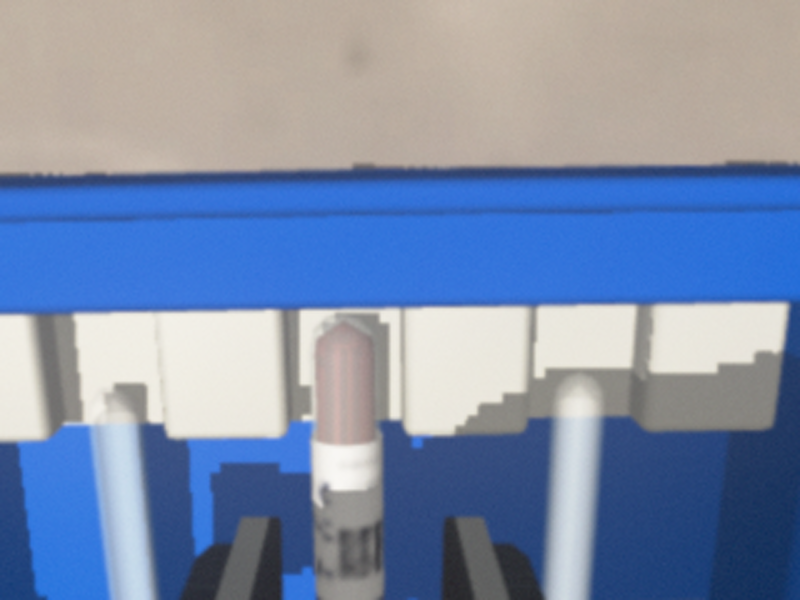

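View pics/s7_c230_180.png

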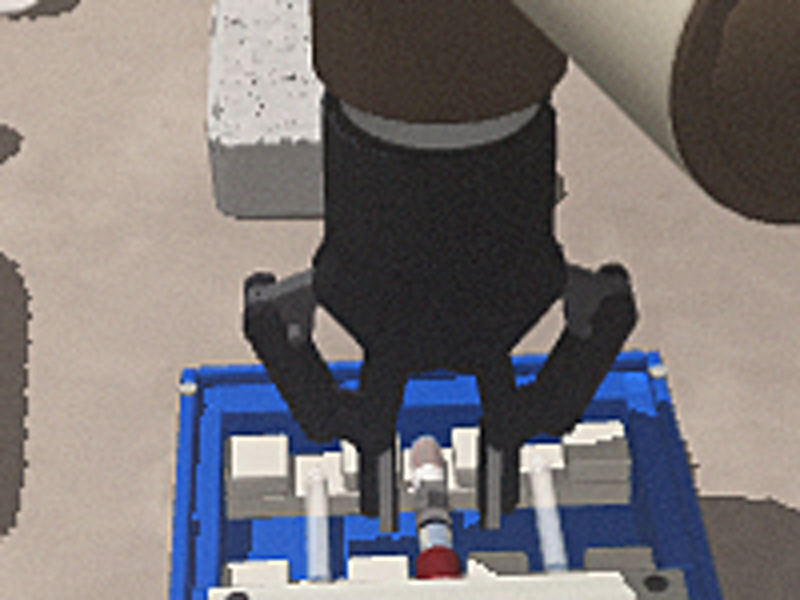

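The fingers straddle the tube, which sits about 2 mm toward +x of the jaw centre, and both empty tubes are clear. I'll make a small correction, go down 13 mm and close.

Emit:
{"fn": "drive_tool", "kwargs": {
  "plan": [
    [[0,-0.0015,0.007],0],
    [[0,0,0.006],0],
    [[0,0,0],0]
  ]
}}

```text
clock: 12.12
position: [519.2, 24.0, 36.1]
ee_rot: [0.711, -0.703, -0.0, 0.0]
contact_force: [-0.6, 0.5, -0.2]
gripper_width: 30.0
```

Emit:
{"fn": "drive_tool", "kwargs": {
  "plan": [
    [[0,0,0],0],
    [[0,0,0],0],
    [[0,0,0],0],
    [[0,0,0],0]
  ],
  "fingers": 1
}}

```text
clock: 12.62
position: [519.7, 24.2, 36.7]
ee_rot: [0.711, -0.703, 0.0, -0.0]
contact_force: [-0.0, -0.7, 1.8]
gripper_width: 10.2
```

Emit:
{"fn": "drive_tool", "kwargs": {
  "plan": [
    [[0,0,0],0],
    [[0,0,-0.005],0],
    [[0,0,-0.01],0],
    [[0,0,-0.02],0],
    [[0,0,-0.03],0],
    [[0,0,-0.035],0],
    [[0,0,-0.03],0],
    [[0,0,0],0]
  ]
}}

```text
clock: 13.62
position: [520.9, 24.6, 169.7]
ee_rot: [0.711, -0.703, 0.002, -0.003]
contact_force: [-0.2, -0.1, -0.8]
gripper_width: 10.0
```

```bash
python3 - <<'E'
from h import *
d=grab('wrist','w8');grab('side','s8');crop('s8',200,150,450,340,3.2)
st=arm.read_state(); print({k:np.round(st[k],3) for k in('clock','position','contact_force','gripper_width','joints')})
E
```

```text
{'clock': np.float64(13.725), 'position': array([519.013,  24.113, 166.629]), 'contact_force': array([ 0.138,  0.1  , -0.837]), 'gripper_width': np.float64(9.751), 'joints': array([ 0.359,  0.294, -0.376, -0.001, -0.901, -0.347])}
```

View pics/w8.png

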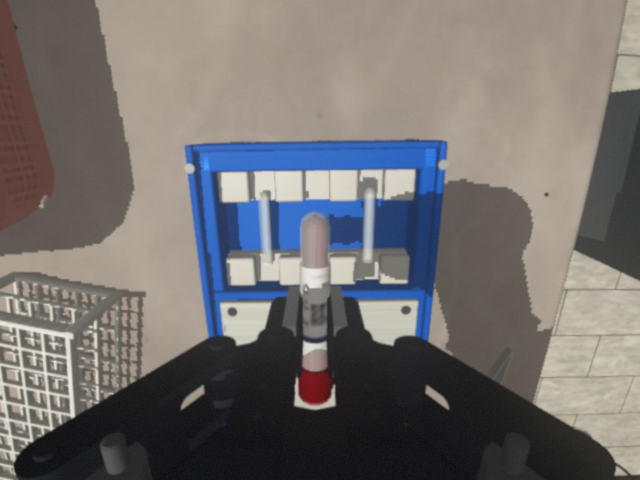

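View pics/s8_c200_150.png

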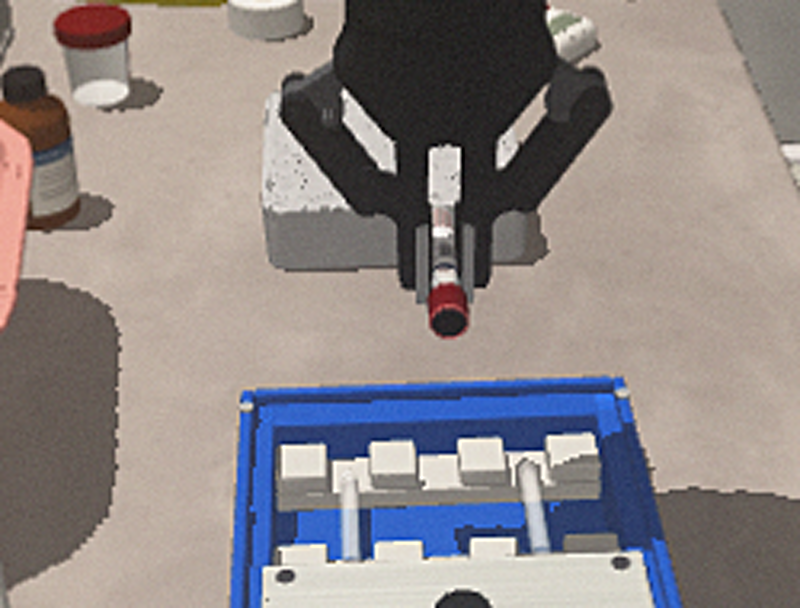

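The tube is held level and the empty tubes are undisturbed. But the tips reach about 12 mm below the tube's axis, while on the flat foam it lies only 8 mm above the surface. The tips would land first and the tube would drop. I'll set it back on its ribs and grip it again about 6 mm higher.

Emit:
{"fn": "drive_tool", "kwargs": {
  "plan": [
    [[0,0,0.05],0],
    [[0,0,0.04],0],
    [[0,0,0.02],0],
    [[0,0,0.01],0],
    [[0,0,0.005],0],
    [[0,0,0.004],0],
    [[0,0,0],0],
    [[0,0,0],0]
  ]
}}

```text
clock: 14.72
position: [519.8, 24.3, 38.1]
ee_rot: [0.711, -0.703, 0.0, -0.001]
contact_force: [0.7, -1.0, 0.1]
gripper_width: 10.1
```

Emit:
{"fn": "drive_tool", "kwargs": {
  "plan": [
    [[0,0,0.001],0],
    [[0,0,0.0005],0],
    [[0,0,0],0]
  ]
}}

```text
clock: 15.1
position: [519.8, 24.2, 36.6]
ee_rot: [0.711, -0.703, 0.0, -0.0]
contact_force: [-1.6, 1.2, 4.7]
gripper_width: 10.2
```

```bash
python3 - <<'E'
from h import *
grab('wrist','w9');grab('side','s9');crop('s9',230,180,430,330,4);crop('w9',170,80,490,320,2.5)
st=arm.read_state(); print({k:np.round(st[k],3) for k in('clock','position','contact_force','gripper_width','wrist_torque')})
E
```

```text
{'clock': np.float64(15.2), 'position': array([519.747,  24.228,  36.674]), 'contact_force': array([-1.12 ,  0.756,  4.877]), 'gripper_width': np.float64(10.172), 'wrist_torque': array([ 0.101,  0.411, -0.008])}
```

View pics/s9_c230_180.png

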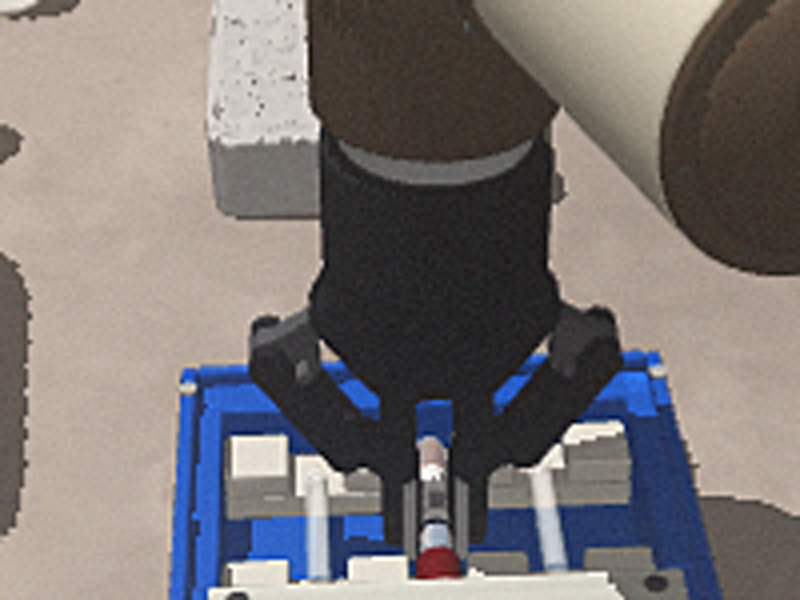

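View pics/w9_c170_80.png

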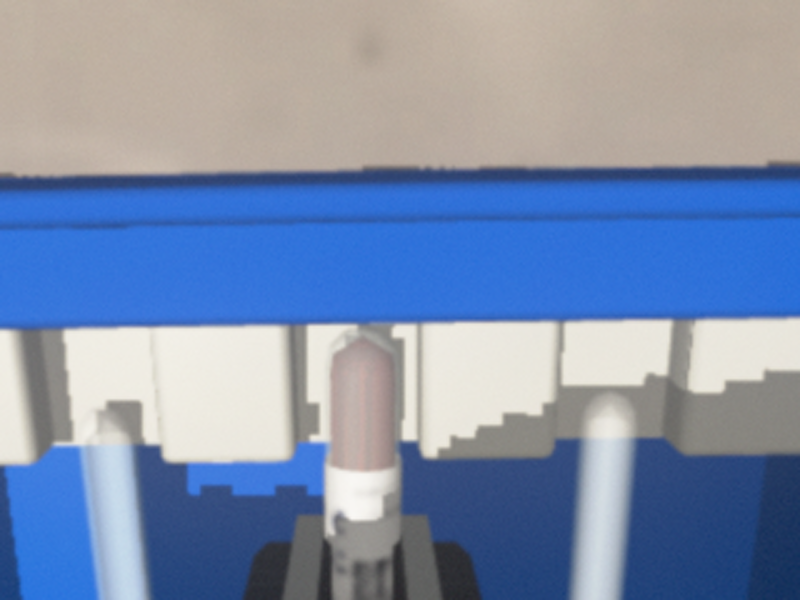

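The tube is seated in its lane again, with 4.8 N of contact at the original height. I'll open a little, rise 6 mm and close again.

Emit:
{"fn": "drive_tool", "kwargs": {
  "plan": [
    [[0,0,0],0],
    [[0,0,0],0],
    [[0,0,-0.003],0],
    [[0,0,-0.003],0],
    [[0,0,0],0]
  ],
  "fingers": 0.45
}}

```text
clock: 15.82
position: [519.7, 24.2, 42.3]
ee_rot: [0.711, -0.703, 0.0, -0.0]
contact_force: [0.2, 0.7, -0.1]
gripper_width: 23.3
```

Emit:
{"fn": "drive_tool", "kwargs": {
  "plan": [
    [[0,0,0],0],
    [[0,0,0],0],
    [[0,0,0],0],
    [[0,0,0],0]
  ],
  "fingers": 1
}}

```text
clock: 16.32
position: [519.7, 24.2, 42.2]
ee_rot: [0.711, -0.703, 0.0, -0.0]
contact_force: [0.2, -0.7, 4.8]
gripper_width: 9.6
```

```bash
python3 - <<'E'
from h import *
grab('wrist','w10');crop('w10',170,80,490,320,2.5)
st=arm.read_state(); print({k:np.round(st[k],3) for k in('clock','position','contact_force','gripper_width','wrist_torque')})
E
```

```text
{'clock': np.float64(16.375), 'position': array([519.648,  24.19 ,  42.236]), 'contact_force': array([-0.558,  0.401,  5.544]), 'gripper_width': np.float64(9.764), 'wrist_torque': array([ 0.015,  0.211, -0.025])}
```

View pics/w10_c170_80.png

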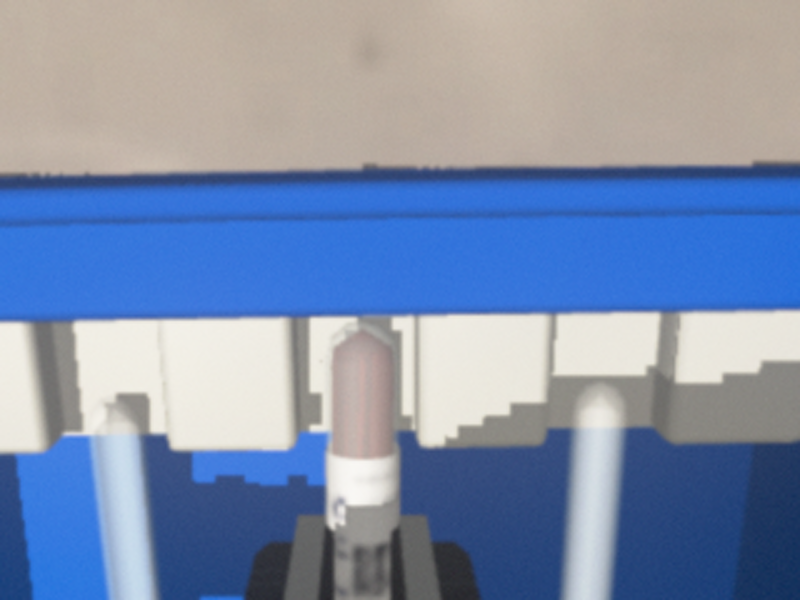

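Emit:
{"fn": "drive_tool", "kwargs": {
  "plan": [
    [[0,0,-0.005],0],
    [[0,0,-0.01],0],
    [[0,0,-0.02],0],
    [[0,0,-0.03],0],
    [[0,0,-0.025],0],
    [[0,0,-0.01],0],
    [[0,0,0],0],
    [[0,0,0],0]
  ]
}}

```text
clock: 17.38
position: [518.8, 24.0, 140.9]
ee_rot: [0.711, -0.703, -0.001, 0.001]
contact_force: [0.2, 0.5, -0.1]
gripper_width: 9.9
```

```bash
python3 - <<'E'
from h import *
grab('wrist','w11');grab('side','s11');crop('s11',200,150,450,340,3.2)
st=arm.read_state(); print({k:np.round(st[k],3) for k in('clock','position','contact_force','gripper_width','wrist_torque')})
E
```

```text
{'clock': np.float64(17.475), 'position': array([518.887,  23.954, 140.881]), 'contact_force': array([ 0.441, -0.387,  0.002]), 'gripper_width': np.float64(9.643), 'wrist_torque': array([-0.037, -0.041,  0.012])}
```

View pics/s11_c200_150.png

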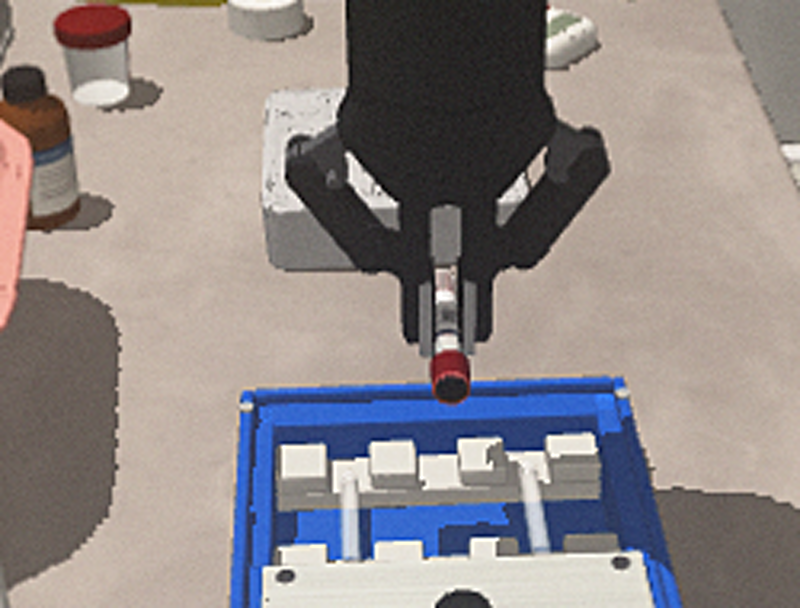

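View pics/w11.png

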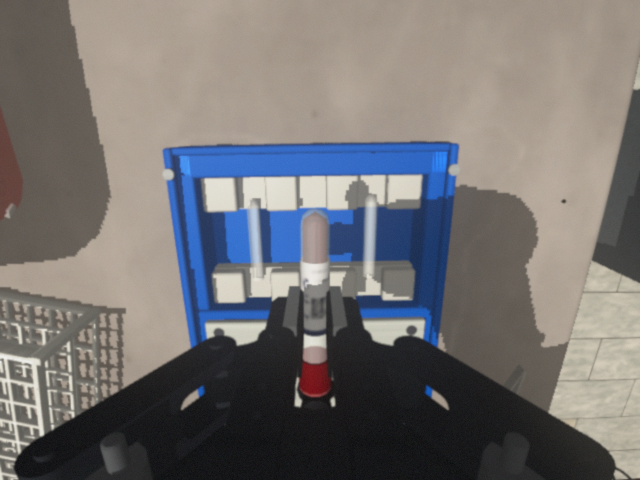

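The tube is held firmly. Now over to the tray.

Emit:
{"fn": "drive_tool", "kwargs": {
  "plan": [
    [[0.03,0,0],0],
    [[0.05,-0.003,0],0],
    [[0.055,-0.003,0],0],
    [[0.055,-0.003,0],0],
    [[0.055,-0.003,0],0],
    [[0.045,-0.003,0],0],
    [[0.028,0,0],0],
    [[0,0,0],0],
    [[0,0,0.02],0],
    [[0,0,0.02],0],
    [[0,0,0.01],0],
    [[0,0,0],0]
  ]
}}

```text
clock: 18.98
position: [537.9, -293.0, 91.1]
ee_rot: [0.712, -0.703, -0.001, 0.001]
contact_force: [0.7, -0.4, -1.1]
gripper_width: 10.1
```

```bash
python3 - <<'E'
from h import *
grab('wrist','w12');grab('side','s12');grab('top','t12');crop('s12',240,120,400,250,5);crop('t12',330,150,510,290,4.2)
st=arm.read_state(); print({k:np.round(st[k],3) for k in('clock','position','contact_force','gripper_width','joints')})
E
```

```text
{'clock': np.float64(19.125), 'position': array([ 538.892, -293.596,   92.798]), 'contact_force': array([ 0.227, -0.968,  0.228]), 'gripper_width': np.float64(9.83), 'joints': array([-0.235,  0.521, -0.221,  0.   , -0.827,  0.248])}
```

View pics/s12_c240_120.png

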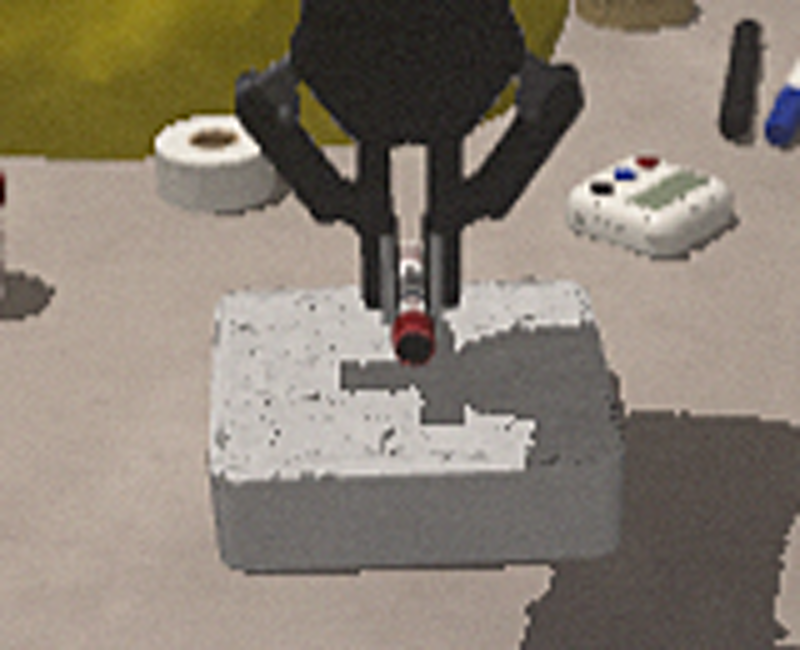

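View pics/w12.png

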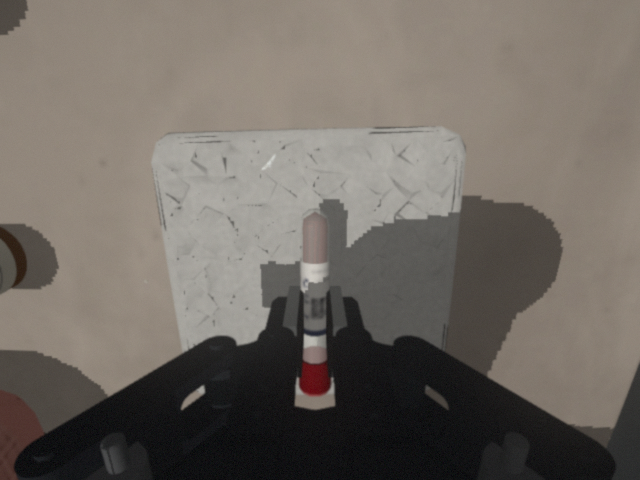

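View pics/t12_c330_150.png

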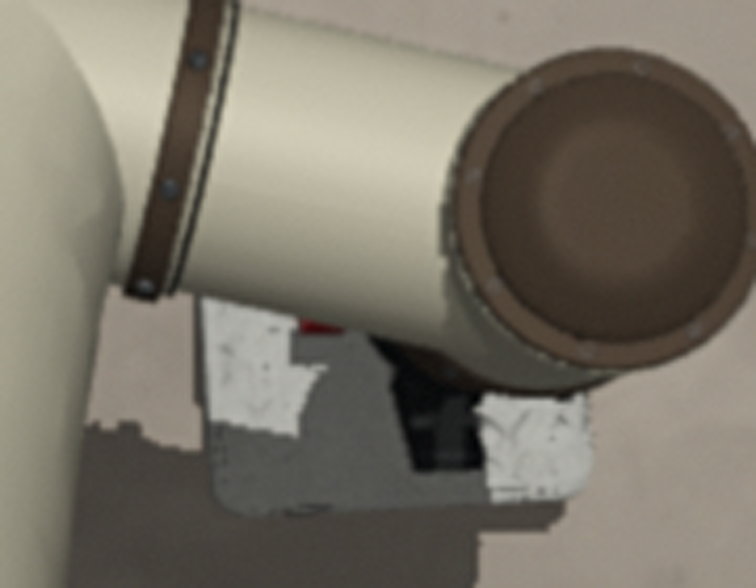

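The tube is centred over the tray. I'll lower it gently.

Emit:
{"fn": "drive_tool", "kwargs": {
  "plan": [
    [[0,0,0.01],0],
    [[0,0,0.008],0],
    [[0,0,0.003],0],
    [[0,0,0],0],
    [[0,0,0],0]
  ]
}}

```text
clock: 19.75
position: [538.5, -293.7, 71.2]
ee_rot: [0.711, -0.703, 0.0, -0.0]
contact_force: [-0.5, -0.5, -0.2]
gripper_width: 9.9
```

Emit:
{"fn": "drive_tool", "kwargs": {
  "plan": [
    [[0,0,0.001],0],
    [[0,0,0.001],0],
    [[0,0,0.0005],0],
    [[0,0,0],0]
  ]
}}

```text
clock: 20.25
position: [538.3, -293.6, 68.4]
ee_rot: [0.711, -0.703, -0.0, 0.0]
contact_force: [0.1, -0.0, -0.3]
gripper_width: 9.8
```

Emit:
{"fn": "drive_tool", "kwargs": {
  "plan": [
    [[0,0,0.0005],0],
    [[0,0,0],0],
    [[0,0,0],0]
  ]
}}

```text
clock: 20.62
position: [538.3, -293.7, 68.3]
ee_rot: [0.711, -0.703, 0.0, -0.0]
contact_force: [-0.2, 0.9, 2.6]
gripper_width: 10.2
```

```bash
python3 - <<'E'
from h import *
grab('wrist','w13');grab('side','s13');crop('s13',270,150,380,240,7);crop('w13',220,180,420,330,4)
st=arm.read_state(); print({k:np.round(st[k],3) for k in('clock','position','contact_force','gripper_width','wrist_torque')})
E
```

```text
{'clock': np.float64(20.725), 'position': array([ 538.324, -293.654,   68.27 ]), 'contact_force': array([-1.356,  0.991,  3.086]), 'gripper_width': np.float64(9.85), 'wrist_torque': array([0.232, 0.252, 0.023])}
```

View pics/s13_c270_150.png

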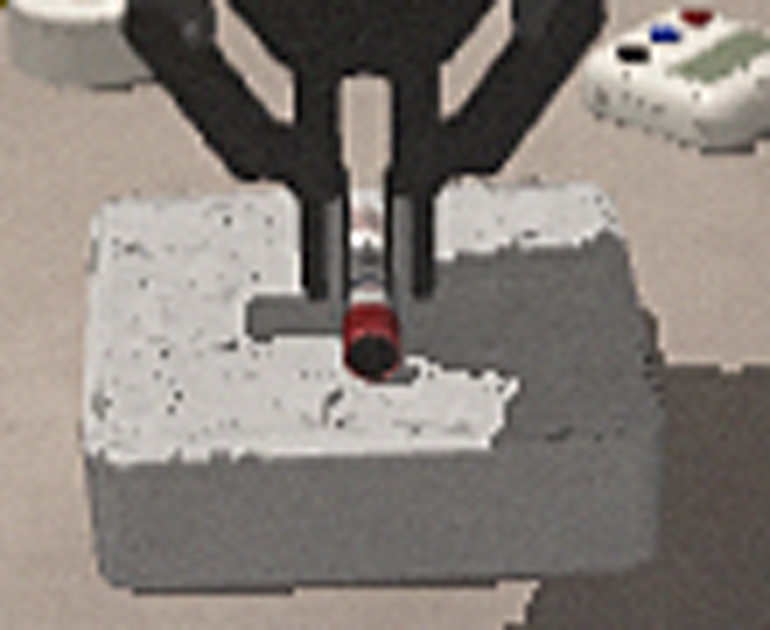

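View pics/w13_c220_180.png

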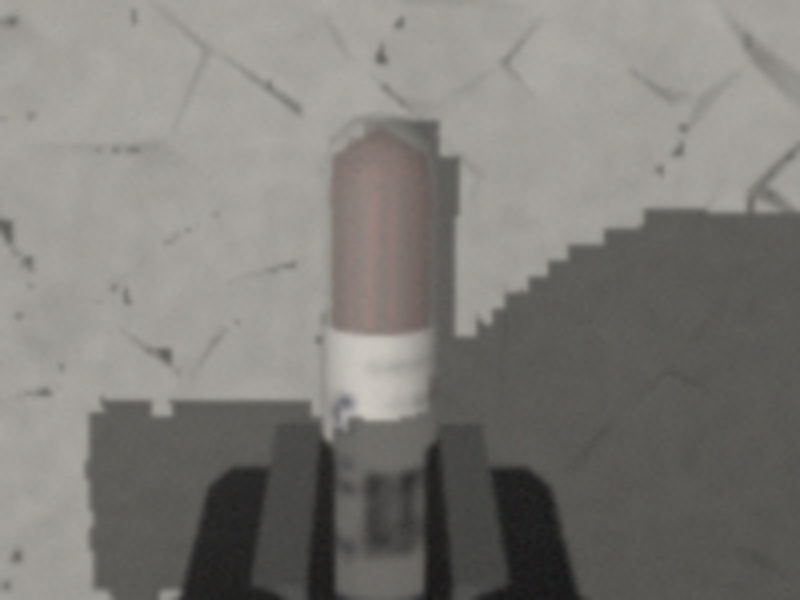

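The cap is touching the tray, its shadow meeting it, with 3 N of contact at the expected height. I'll open and rise.

Emit:
{"fn": "drive_tool", "kwargs": {
  "plan": [
    [[0,0,0],0],
    [[0,0,0],0],
    [[0,0,0],0],
    [[0,0,0],0],
    [[0,0,0],0]
  ],
  "fingers": 0.3
}}

```text
clock: 21.35
position: [538.3, -293.6, 67.9]
ee_rot: [0.711, -0.703, -0.0, 0.0]
contact_force: [-0.1, -0.0, 0.4]
gripper_width: 30.1
```

Emit:
{"fn": "drive_tool", "kwargs": {
  "plan": [
    [[0,0,-0.005],0],
    [[0,0,-0.015],0],
    [[0,0,-0.03],0],
    [[0,0,-0.05],0],
    [[0,0,-0.05],0],
    [[0,0,0],0]
  ]
}}

```text
clock: 22.1
position: [540.7, -294.6, 224.8]
ee_rot: [0.712, -0.703, 0.006, -0.003]
contact_force: [-0.3, 0.2, -0.4]
gripper_width: 30.0
```

```bash
python3 - <<'E'
from h import *
grab('wrist','w14');grab('side','s14')
st=arm.read_state(); print({k:np.round(st[k],3) for k in('clock','position','contact_force','gripper_width')})
E
```

```text
{'clock': np.float64(22.2), 'position': array([ 538.25 , -293.514,  219.439]), 'contact_force': array([-0.458, -0.377, -0.301]), 'gripper_width': np.float64(30.157)}
```

View pics/w14.png

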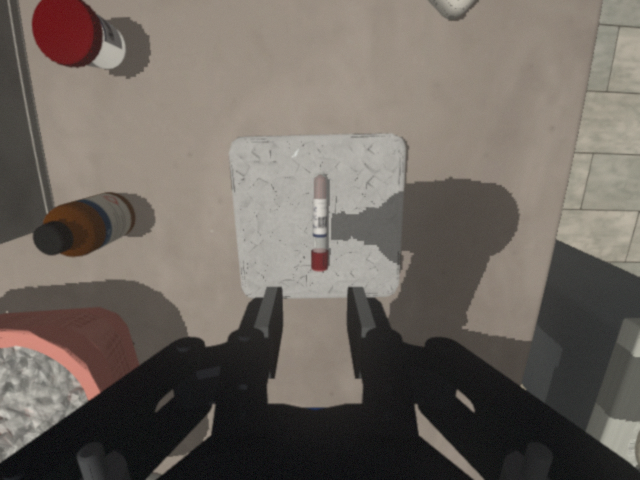

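View pics/s14.png

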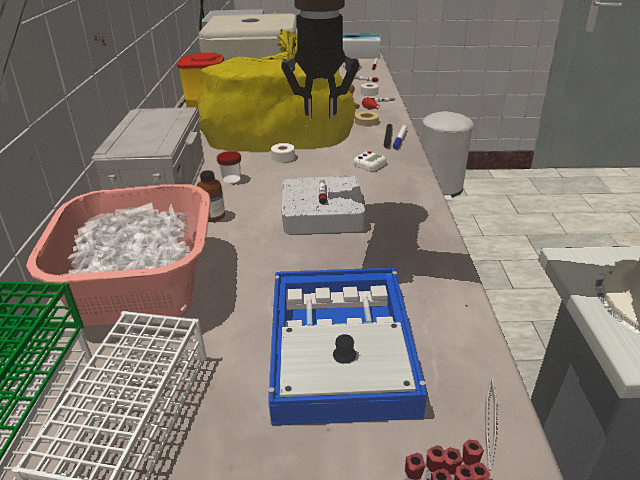

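The tube lies flat near the tray's middle, at wrist px (320,178)–(319,270). The cover is on the deck, and the pockets are open with both empty tubes in place. I'll wait briefly and check that nothing is moving.

Emit:
{"fn": "drive_tool", "kwargs": {
  "plan": [
    [[0,0,0],0],
    [[0,0,0],0],
    [[0,0,0],0],
    [[0,0,0],0],
    [[0,0,0],0],
    [[0,0,0],0]
  ]
}}

```text
clock: 22.95
position: [538.3, -293.7, 218.0]
ee_rot: [0.711, -0.703, -0.0, 0.0]
contact_force: [-0.6, 0.0, 0.2]
gripper_width: 30.0
```

```bash
python3 - <<'E'
from h import *
a=load('w14')
d=grab('wrist','w15');t=grab('top','t15');crop('t15',120,175,290,305,4.6)
red=lambda i:np.argwhere((i[...,0].astype(int)>110)&(i[...,1]<60))
for i in(a['image'],d['image']):
    r=red(i[220:290,290:350]); print(r.mean(0),len(r))
print(unz(d,[(320,176),(319.5,271)],50).round(1), unz(d,[(232,138),(403,135),(400,293),(246,297)],42).round(1).tolist())
E
```

```text
[41.5       27.2195122] 82
[42.16883117 22.16883117] 77
[[ 532.  -336.6   50. ]
 [ 531.1 -251.1   50. ]] [[605.9, -366.5, 42.0], [463.2, -370.6, 42.0], [453.4, -225.8, 42.0], [601.1, -220.0, 42.0]]
```

View pics/t15_c120_175.png

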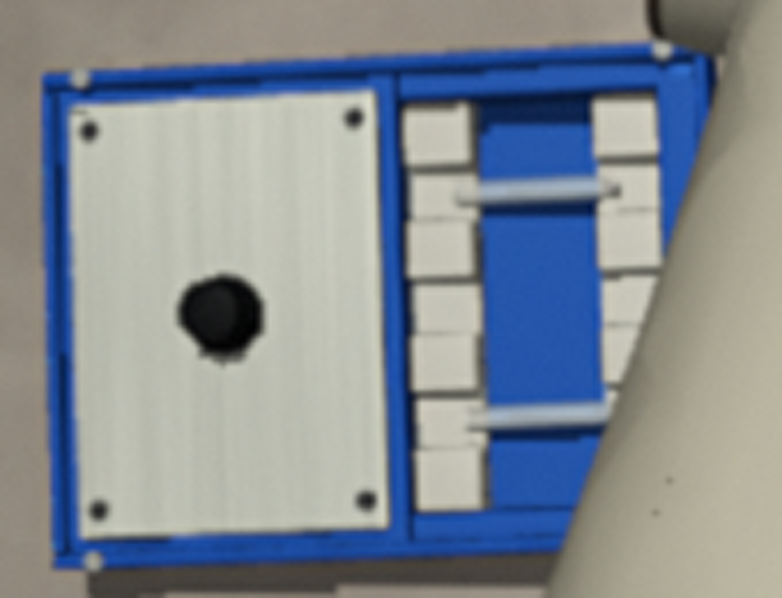

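The cap moved about 5 px between the two frames. I need to know whether that is camera settling or the tube rolling.

```bash
python3 - <<'E'
from h import *
red=lambda i:np.argwhere((i[...,0].astype(int)>110)&(i[...,1]<60))
def m(tag):
    w=load(tag); r=red(w['image'][220:290,280:350]).mean(0)+[220,280]; p=unz(w,[r[::-1]],52)[0]; print(tag,r,p.round(1))
m('w14');m('w15')
grab('wrist','w16');m('w16')
crop('w16',220,120,420,310,3)
print(arm.read_state()['clock'])
E
```

```text
w14 [261.5       317.2195122] [ 537.6 -260.3   52. ]
w15 [262.16883117 312.16883117] [ 537.8 -260.4   52. ]
w16 [262.07894737 312.26315789] [ 537.7 -260.5   52. ]
23.1
```

View pics/w16_c220_120.png

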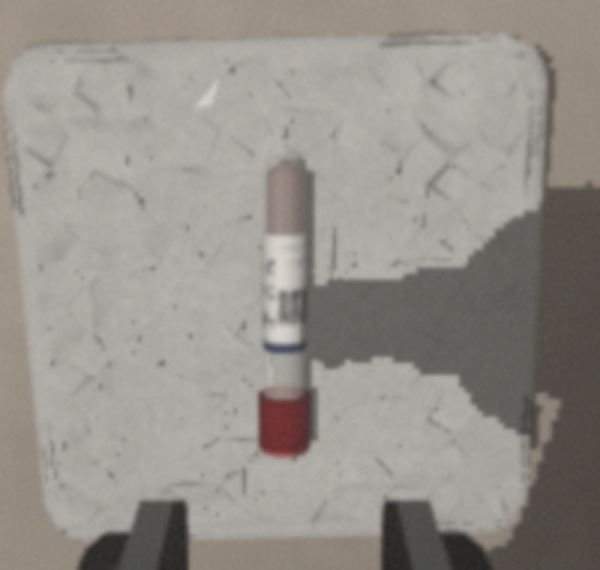

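The shift was only the camera settling: in world coordinates the cap stays at (537.7, −260.4) in all three frames. Handing in.

```bash
python3 -c "
from bench import arm
print(arm.job_done(), arm.read_state()['clock'])"
```

```text
the job is handed in; nothing more can be done
the job is handed in; nothing more can be done
```

The job is handed in at about 23 s of the 48 s. The red-capped tube lies flat in the middle of the foam tray, and the cover rests on the case's deck with all three pockets open.

- **Cover:** I slid it by the knob in steps. A measurement of the finger groove showed the case origin is about 8 mm further along +y than I had assumed. That left the cover only just at the clear limit, so I gripped the knob again and slid it about 6 mm more. The last top picture shows a clear strip of deck between cover and pockets.
- **Tube:** It was in the middle pocket. My first grip was too deep for a flat surface, as the fingertips would have touched the foam before the tube did. I set it back in its pocket, gripped it about 6 mm higher, and lowered it until it touched the tray with about 3 N before releasing.
- **Last checks:** The cap stayed at (537.7, −260.4) in three frames over about 1 s, so the tube is not rolling. The empty tubes stayed in their pockets, and the gripper is clear at z 218 mm. The highest force I read was about 7 N.
- **Disagreement:** The top and wrist cameras differed by about 2.5 mm on the tube's position. The gripper centred on the tube as it closed, so this did not matter.

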